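Run a finger along a row of ajar socket covers to shut them

ROBOT

A 6-joint arm with a two-finger parallel gripper is mounted at the origin on the work surface. World frame = base frame: x ahead of the robot, y to its left, z up, the work surface at z = 0. Lengths are in m, angles in rad, forces in N, time in s.
With the tool pointing down it reaches from about 0.375 to 0.9 m from the base axis. Payload 3.1 kg.
Tool frame: the origin (TCP) lies on the centre line of the jaws, within the pads' length; the fingertips stand 19 mm ahead of it and the grasp point (between the pads) is the TCP; z points along the fingers, y is the line along which they close (so a half turn about z gives the same grasp; the last joint's range is limited). The gripper opens to 85 mm and grips with 20 to 120 N. Pads are 22 mm wide; open, the fingers measure 114 mm over their backs; the gripper's body (76 mm by 85 mm) begins 54 mm behind the grasp point. The pads swing forward as they close: fully open they stand 13 mm farther back than shut.
Start: joints at [1.05, 0.527, 1.433, -0, 1.181, -0.178], TCP at [0.209, 0.589, 0.25] pointing down, gripper open.
Joint ranges: [-3.08, 3.08], [-0.75, 2.2], [0.22, 2.44], [-1.43, 4.57], [0, 2.65], [-2.85, 2.85]. Speed limits (rad/s): [2.79, 2.79, 3.14, 3.14, 3.14, 3.14].

INTERFACE

Orientations are given as a unit quaternion [x, y, z, w].
In Python, from station import manip, cams, sign_off gives the robot as it stands.
- The arm moves only by the tool carry_out, never from a script. Its argument "targets" is a list that holds one entry, the list of rows, each a list of 7 numbers: the shift along the tool's x, y, z in cm, then the turn, a rotation vector about the tool's x, y, z in degrees, then the finger opening in cm, from 0 to 8.54. A call has 1 to 12 rows; each row is the pose to reach, as a shift and turn from the pose commanded when the call began, along the tool's axes at that moment; what a row does not reach only later rows make up. A row lasts 1/12 s, in which the tool goes at most 41.7 mm and 7.16 degrees, less where a joint would pass 70% of its speed; a pose out of reach is approached as far as the arm can. A call with a gripper value outside its range is refused whole. The fingers move at their own pace and stop on an object; "force" is the grip in N (left out, the last holds). Time passes only in rows, so rows that repeat a pose let the fingers close. It gives the time, the measured TCP pose, the force, the opening and the grip force at its end, in the units of the state.
- manip.sense(): the state, without advancing time (a new reading comes with each control period).
- cams.snapshot(name): name is "side" or "top"; returns the picture (480x640x3 uint8, red, green, blue); there is no depth.
- cams.camera_info(name): a dict with "K" (3x3 intrinsics, pixels), "T" (4x4, takes a point from camera to world coordinates). Camera axes: x right, y down, z forward; pixel columns grow to the right and rows downward; lengths in m; the calibration is good to about 2 mm. A picture is of the moment at which its call begins. camera_info takes no time and is no camera call.
- sign_off(): hands the job in; it is judged then, once.
The state is a dict: "t": time; "q": joint angles; "qd": joint speeds; "tau": joint torques, N m; "tcp_pos": TCP position; "tool_rot": TCP orientation; "force": force on the tool from outside, world axes, zero at the start; "ft_torque": the same for the moment, N m; "finger_gap": opening from 0.0 (shut) to 1.0 (fully open); "gripper_force": force on a finger pad.
Only numpy, scipy, OpenCV 4.12 (cv2) and the standard library are available. Lean on these libraries where they do the work, as an engineer would, in place of code of your own. Each camera call takes 0.05 s, during which the arm holds its last target. There are 200 camera calls.

TASK

On the lab bench lies a long connector strip with five small black hinged covers in a row, all standing ajar. Shut all five by running closed fingertips lightly along the top of the row, from the cable-gland end to the other end (from each cover's hinge towards its free edge), so that they close one after the other in that order. Press gently, never lift a cover further open, leave the things lying around where they are, and finish with the hand clear.

Things in the scene. Friction and masses are not known exactly. Their poses are not given: they have to be found in the camera images.
- strip: connector strip fixed to the bench at any yaw: aluminium housing 62 mm wide (its x), 250 mm long (its y), 40 mm high with grey top; origin at the centre of its underside, z up. A black cable gland sticks 26 mm out of its -y end, 8 to 28 mm high. On top, centred on x = 0, a row along y of five equal black covers 30 mm wide (x), 34 mm long (y), 4 mm thick, 8 mm apart.
- row_start (a point): point on the row's centre line at the hinge of cover 0 (gland end), at the height of the shut covers' top faces, 46 mm above the bench; in the strip's frame (0, -101, 46) mm. Each cover is hinged at its edge nearer the gland; its free edge rises when it opens. Closed fingertips sweeping from here to row_end at 46 to 49 mm height shut each cover as they pass.
- row_end (a point): point at the free edge of the last cover, on its top face when shut: (0, 101, 46) mm in the strip's frame. All covers have friction hinges: they stay where left, and about 0.4 N at the free edge moves them (more nearer the hinge); shut, they meet a firm stop. A cover counts as shut while its free edge is less than 3.4 mm above that stop.
- cover0 (a joint): hinge angle of the first cover (number 0) in the row, the one whose hinge lies at y = -101 mm, height 44 mm, in the strip's frame (free edge 34 mm further to +y). 0 = fully shut, lying flat; grows as the free edge rises; it starts about 0.25 to 0.5 (ajar); it could open to 1.5.
- cover1 (a joint): hinge angle of the second cover (number 1) in the row, the one whose hinge lies at y = -59 mm, height 44 mm, in the strip's frame (free edge 34 mm further to +y). 0 = fully shut, lying flat; grows as the free edge rises; it starts about 0.25 to 0.5 (ajar); it could open to 1.5.
- cover2 (a joint): hinge angle of the third cover (number 2) in the row, the one whose hinge lies at y = -17 mm, height 44 mm, in the strip's frame (free edge 34 mm further to +y). 0 = fully shut, lying flat; grows as the free edge rises; it starts about 0.25 to 0.5 (ajar); it could open to 1.5.
- cover3 (a joint): hinge angle of the fourth cover (number 3) in the row, the one whose hinge lies at y = 25 mm, height 44 mm, in the strip's frame (free edge 34 mm further to +y). 0 = fully shut, lying flat; grows as the free edge rises; it starts about 0.25 to 0.5 (ajar); it could open to 1.5.
- cover4 (a joint): hinge angle of the last cover (number 4) in the row, the one whose hinge lies at y = 67 mm, height 44 mm, in the strip's frame (free edge 34 mm further to +y). 0 = fully shut, lying flat; grows as the free edge rises; it starts about 0.25 to 0.5 (ajar); it could open to 1.5.
- lens: bystander: black round lens cell, 52 mm across, 20 mm high, loose; origin at the centre of its underside
- iris: bystander: dark steel ring, 50 mm across, 26 mm bore, 12 mm high, loose; origin at the centre of its underside
- post: bystander: steel post 13 mm thick, 60 mm high, on a round foot 40 mm across, loose; origin at the centre of its underside
- driver: bystander: screwdriver 160 mm long lying on the bench, loose; origin under its middle, tip towards its +x

How it is judged:
On the way, in this order (a step that is already met when the one before it is completed fails the run):
1. the first cover from the gland end is shut under the fingertips (value of joint cover0 below 0.1 rad and contact force between the fingers and strip above 0.02 N), for 0.02 s.
2. the second cover from the gland end is shut under the fingertips (value of joint cover1 below 0.1 rad and contact force between the fingers and strip above 0.02 N), for 0.02 s.
3. the third cover from the gland end is shut under the fingertips (value of joint cover2 below 0.1 rad and contact force between the fingers and strip above 0.02 N), for 0.02 s.
4. the fourth cover from the gland end is shut under the fingertips (value of joint cover3 below 0.1 rad and contact force between the fingers and strip above 0.02 N), for 0.02 s.
5. the last cover from the gland end is shut under the fingertips (value of joint cover4 below 0.1 rad and contact force between the fingers and strip above 0.02 N), for 0.02 s.
At the end, for the whole second after the job is handed in: all five covers are shut (hinge below 0.1 rad, free edge under 3.4 mm from its stop), and the four bystanders rest within 20 mm of where they were (value of joint each of cover0, cover1, cover2, cover3, cover4 below 0.1 rad and distance of each of lens, iris, post, driver from where it was at the start of the episode below 0.02 m and linear speed of each of lens, iris, post, driver below 0.02 m/s); the robot touches nothing.
It fails at once if the fingers press on the strip with more than 30 N (contact force between the fingers and strip above 30 N).
It fails at once if a cover is lifted further open (beyond 0.65 rad) (value of joint any of cover0, cover1, cover2, cover3, cover4 above 0.65 rad).
It fails at once if a bystander is lifted or shifted by more than 20 mm (distance of any of lens, iris, post, driver from where it was at the start of the episode above 0.02 m).
It also fails if it takes over 38 s, if anything falls off the work surface, if the arm or the gripper's body presses on something with over 40 N, if the wrist force passes 120 N, or if a joint passes its speed limit or range.

## Working session

There is one attempt and no reset: what is moved stays moved. The work goes in short steps, Python scripts to look and compute and a tool call to move; the robot and the scene stay as the last step left them, time stands still between calls to the robot, and variables do not carry over. Pictures are saved under pics/ and viewed, at most 10 in all, crops included, and the job is handed in when it is done.

Besides the shell and the picture viewer there is one more tool, called after "Call:" in YAML: its name, and indented under it one key for each argument. carry_out: Moves the arm, as the interface text tells. Its arguments: {"type":"object","properties":{"targets":{"type":"array"},"force":{"type":"number"}},"required":["targets"]}

```bash
mkdir -p pics; python3 - <<'E'
from station import manip,cams
import cv2
for n in("top","side"):
    cv2.imwrite(f"pics/{n}0.png",cams.snapshot(n)[:,:,::-1])
    i=cams.camera_info(n);print(n,i["K"],i["T"])
s=manip.sense();print(s["t"],s["tcp_pos"],s["tool_rot"],s["finger_gap"])
E
```

```text
top [[489.75927075   0.         317.1528461 ]
 [  0.         489.75927075 243.22907581]
 [  0.           0.           1.        ]] [[ 0.01097651 -0.99513049  0.09795322  0.50544529]
 [-0.999355   -0.00756769  0.03510445  0.02836383]
 [-0.03419223 -0.09827536 -0.99457169  0.81177733]
 [ 0.          0.          0.          1.        ]]
side [[447.99800218   0.         312.25330601]
 [  0.         447.99800218 239.73731809]
 [  0.           0.           1.        ]] [[-0.8386708  -0.32777756  0.43496339  0.28967905]
 [-0.54457384  0.49235131 -0.67899155  0.4732231 ]
 [ 0.0084034  -0.80632007 -0.59141975  0.45489741]
 [ 0.          0.          0.          1.        ]]
0.1 [0.2091533  0.588314   0.24944223] [ 1.70085082e-01  9.85428901e-01 -9.13019233e-04 -3.35128655e-04] 0.9983694651724542
```

View pics/top0.png

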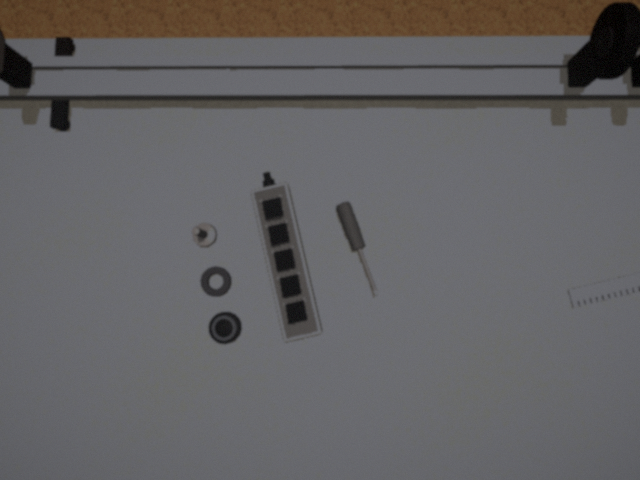

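View pics/side0.png

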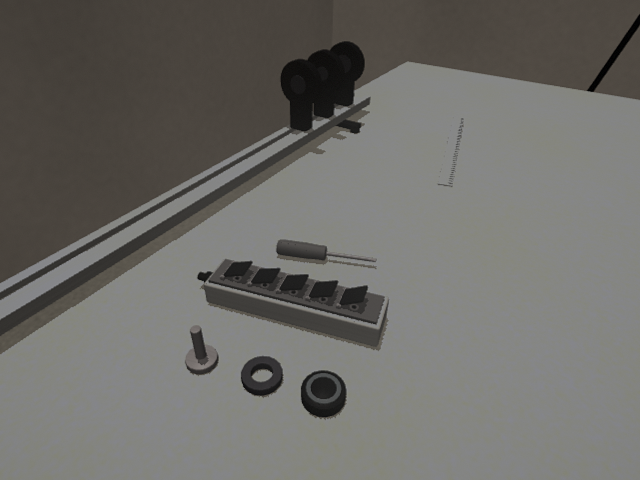

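The top view shows the strip with its gland at (268,178). The housing's top corners are near (252,191), (288,184), (321,332) and (286,341). The post, iris and lens lie to its left at columns 204–225, and the driver to its right at (355,250). I'll enlarge both views to refine the corners.

```bash
python3 - <<'E'
import cv2
a=cv2.imread("pics/top0.png")[165:350,190:390];cv2.imwrite("pics/t1.png",cv2.convertScaleAbs(cv2.resize(a,None,fx=3.2,fy=3.2,interpolation=cv2.INTER_CUBIC),alpha=1.6))
a=cv2.imread("pics/side0.png")[250:350,190:400];cv2.imwrite("pics/s1.png",cv2.convertScaleAbs(cv2.resize(a,None,fx=3.8,fy=3.8,interpolation=cv2.INTER_CUBIC),alpha=1.6))
E
```

```text
(no output)
```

View pics/t1.png

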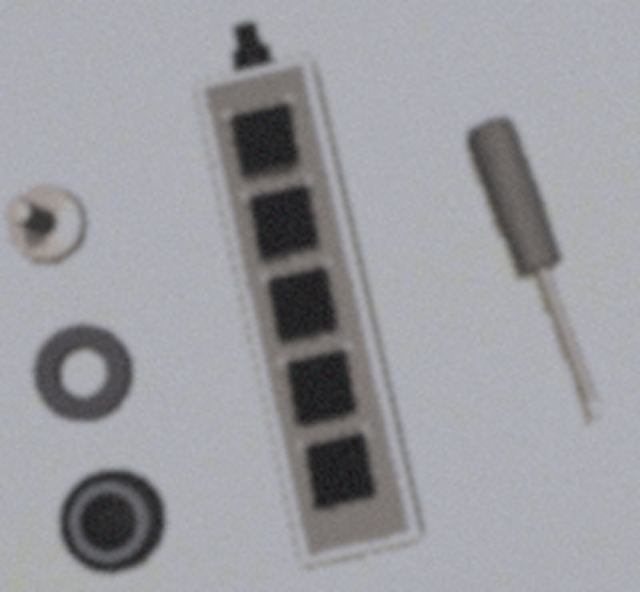

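View pics/s1.png

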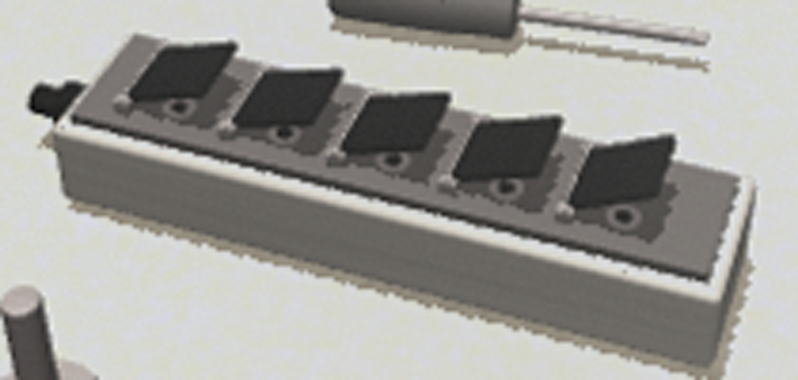

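The crops show the housing outline clearly, and all five covers are ajar with their hinges on the gland side. Next I'll fit the pose from corners in both views.

```bash
cat > fit.py <<'E'
from station import manip,cams
import cv2,numpy as np
from scipy.optimize import least_squares
from scipy.spatial.transform import Rotation as R
def proj(n,P):
    i=cams.camera_info(n);T=np.linalg.inv(i["T"]);c=P@T[:3,:3].T+T[:3,3];p=c@np.array(i["K"]).T
    return p[:,:2]/p[:,2:]
X=lambda *a:np.array(a)/1000
top=(X([31,-125,40],[-31,-125,40],[-31,125,40],[31,125,40]),np.array([(200,88),(312,58),(422,535),(306,566)])/3.2+[190,165])
side=(X([31,-125,0],[31,125,0],[31,125,40],[-31,125,40],[31,-125,40]),np.array([(65,200),(708,372),(715,300),(752,180),(57,130)])/3.8+[190,250])
def W(p,P):
    return P@R.from_euler("z",p[2]).as_matrix().T+[p[0],p[1],0]
def f(p,sel=3):
    r=[]
    if sel&1:r.append((proj("top",W(p,top[0]))-top[1]).ravel())
    if sel&2:r.append((proj("side",W(p,side[0]))-side[1]).ravel())
    return np.concatenate(r)
if __name__=="__main__":
    for sel in(1,2,3):
        p=least_squares(f,[.5,.07,np.pi],args=(sel,),x_scale=[.1,.1,.1]).x
        print(sel,p[:2]*1000,np.degrees(p[2]),f(p,sel).round(1))
    print("start,end",W(p,X([0,-101,46],[0,101,46])))
    s=manip.sense();Rt=R.from_quat(s["tool_rot"]).as_matrix();print("tcp",s["tcp_pos"],"\n",Rt.round(3))
E
python3 fit.py
```

```text
1 [552.73482553 103.74050172] 103.83219838582595 [-1.9 -2.5  0.6 -2.1  1.9  2.4 -0.6  1.8]
2 [553.45942365 104.87958702] 103.25318340100655 [-1.   0.   0.2  2.1  1.4 -0.4  2.  -1.4 -2.7 -2.5]
3 [553.24525577 104.45076762] 103.52319476928227 [-2.  -3.   0.5 -2.4  1.   2.3 -1.5  1.5 -0.8  0.2  0.7  1.6  1.9 -0.8
  2.2 -1.9 -2.5 -2.3]
start,end [[0.65144506 0.12806851 0.046     ]
 [0.45504545 0.08083303 0.046     ]]
tcp [0.2091533  0.588314   0.24944223] 
 [[-0.942  0.335 -0.001]
 [ 0.335  0.942 -0.002]
 [ 0.    -0.002 -1.   ]]
```

Call:
carry_out:
  targets:
    - [[-5, -2.4, 0, 0, 0, -4, 0], [-9, -4.2, 0, 0, 0, -8, 0], [-13, -6.1, 0, 0, 0, -12, 0], [-17, -8, 0, 0, 0, -16, 0], [-21, -9.9, 0, 0, 0, -20, 0], [-25, -11.8, 0, 0, 0, -24, 0], [-29, -13.7, 0, 0, 0, -28, 0], [-33, -15.6, 0, 0, 0, -33, 0], [-37, -17.4, 0, 0, 0, -33.1, 0], [-41, -19.3, 0, 0, 0, -33.1, 0], [-45, -21.2, 0, 0, 0, -33.1, 0], [-49, -23.1, 0, 0, 0, -33.1, 0]]
  force: 20

```text
t: 1.1
tcp_pos: [0.565, 0.2346, 0.2499]
tool_rot: [-0.118, 0.993, 0.0, -0.001]
force: [0.6, 1.4, -0.2]
finger_gap: 0.002
gripper_force: 0.0
```

```bash
cat > rel.py <<'E'
import sys;from fit import *
p=least_squares(f,[.5,.07,np.pi],x_scale=[.1,.1,.1]).x
s=manip.sense();Rt=R.from_quat(s["tool_rot"]).as_matrix();t=np.array(s["tcp_pos"])
Q=W(p,X([0,-118,90],[0,-118,67],[0,115,67]))
print("t",s["t"],"tcp",t.round(4),"strip frame mm",(R.from_euler("z",-p[2]).apply(t-[p[0],p[1],0])*1000).round(1),"gap",s["finger_gap"],"F",np.round(s["force"],2))
print("tool-frame cm to targets\n",((Q-t)@Rt*100).round(2))
G=R.from_euler("z",p[2]).as_matrix()@np.array([[0,-1,0],[1,0,0],[0,0,-1.]])
G[:,1]=np.cross(G[:,2],G[:,0]);print("turn deg",np.degrees(R.from_matrix(Rt.T@G).as_rotvec()).round(2),"q",np.round(s["q"],2))
E
python3 rel.py
```

```text
t 1.1 tcp [0.565  0.2346 0.2499] strip frame mm [123.8 -41.9 249.9] gap 0.002409044516934066 F [ 0.61  1.36 -0.23]
tool-frame cm to targets
 [[ -7.63 -12.38  15.98]
 [ -7.64 -12.38  18.28]
 [ 15.66 -12.39  18.3 ]]
turn deg [ 0.01 -0.06 -0.02] q [ 0.21  0.51  1.47  0.    1.17 -1.6 ]
```

Call:
carry_out:
  targets:
    - [[0, 0, 0, 0, 0, 0, 0], [0, 0, 0, 0, 0, 0, 0], [0, 0, 0, 0, 0, 0, 0]]

```text
t: 1.35
tcp_pos: [0.5634, 0.2362, 0.2496]
tool_rot: [-0.117, 0.993, 0.0, -0.001]
force: [-0.1, 1.0, 0.5]
finger_gap: -0.0
gripper_force: 0.0
```

```bash
python3 rel.py
```

```text
t 1.35 tcp [0.5634 0.2362 0.2496] strip frame mm [125.8 -40.7 249.6] gap -0.0002192684627035575 F [-0.06  1.    0.45]
tool-frame cm to targets
 [[ -7.78 -12.58  15.93]
 [ -7.79 -12.58  18.23]
 [ 15.51 -12.6   18.28]]
turn deg [ 0.03 -0.13 -0.06] q [ 0.21  0.51  1.47  0.    1.17 -1.59]
```

Call:
carry_out:
  targets:
    - [[-2, -3.1, 0, 0, 0, 0, 0], [-4, -6.3, 0, 0, 0, 0, 0], [-6, -9.5, 2, 0, 0, 0, 0], [-7.8, -12.6, 5, 0, 0, 0, 0], [-7.8, -12.6, 8, 0, 0, 0, 0], [-7.8, -12.6, 11, 0, 0, 0, 0], [-7.8, -12.6, 14, 0, 0, 0, 0], [-7.8, -12.6, 15.9, 0, 0, 0, 0], [-7.8, -12.6, 15.9, 0, 0, 0, 0], [-7.8, -12.6, 15.9, 0, 0, 0, 0], [-7.8, -12.6, 15.9, 0, 0, 0, 0]]

```text
t: 2.27
tcp_pos: [0.6699, 0.1335, 0.0928]
tool_rot: [-0.119, 0.993, -0.0, 0.001]
force: [0.8, -0.2, 0.4]
finger_gap: 0.0
gripper_force: 0.0
```

```bash
python3 rel.py; python3 - <<'E'
from station import cams
import cv2
a=cams.snapshot("side")[:,:,::-1][130:370,150:430];cv2.imwrite("pics/s2.png",cv2.convertScaleAbs(cv2.resize(a,None,fx=2.5,fy=2.5,interpolation=cv2.INTER_CUBIC),alpha=1.6))
E
```

```text
t 2.2667 tcp [0.6699 0.1335 0.0928] strip frame mm [   1.  -120.2   92.8] gap 0.0003138916176817037 F [ 0.83 -0.2   0.4 ]
tool-frame cm to targets
 [[ 0.22 -0.1   0.28]
 [ 0.23 -0.1   2.58]
 [23.53 -0.06  2.53]]
turn deg [-0.02  0.12  0.09] q [ 0.03  0.79  1.39  0.    0.96 -1.78]
```

View pics/s2.png

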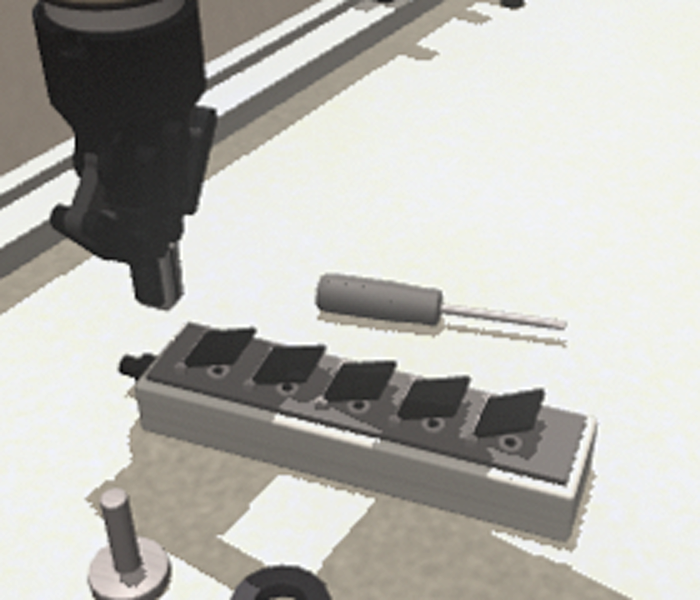

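The hand is closed over the gland end with its fingertips at crop (160,305), and the covers and bystanders haven't moved. I'll check the fingertip height by projection.

Call:
carry_out:
  targets:
    - [[0, 0, 0, 0, 0, 0, 0], [0, 0, 0, 0, 0, 0, 0], [0, 0, 0, 0, 0, 0, 0]]

```text
t: 2.57
tcp_pos: [0.6701, 0.1323, 0.0928]
tool_rot: [-0.118, 0.993, -0.0, 0.001]
force: [-1.1, -0.7, -0.1]
finger_gap: -0.0
gripper_force: 0.0
```

```bash
python3 rel.py; python3 - <<'E'
from fit import *
t=np.array([.6699,.1335,.0928]);p=[0,0,np.radians(103.5)]
for dz in(.013,.019,.025):
    C=np.array([[sx*.0145,sy*.011,0] for sx,sy in((1,-1),(1,1),(-1,1))])
    print(dz,((proj("side",t-[0,0,dz]+W(p,C))-[150,130])*2.5).round(0).tolist())
E
```

```text
t 2.5667 tcp [0.6701 0.1323 0.0928] strip frame mm [  -0.3 -120.1   92.8] gap -0.00019684227350429037 F [-1.07 -0.72 -0.09]
tool-frame cm to targets
 [[ 0.21  0.03  0.28]
 [ 0.22  0.03  2.58]
 [23.52  0.03  2.52]]
turn deg [-0.03  0.13  0.  ] q [ 0.03  0.79  1.39  0.    0.96 -1.78]
0.013 [[126.0, 304.0], [162.0, 313.0], [188.0, 283.0]]
0.019 [[128.0, 313.0], [163.0, 322.0], [189.0, 291.0]]
0.025 [[129.0, 322.0], [164.0, 330.0], [190.0, 300.0]]
```

Call:
carry_out:
  targets:
    - [[0, 0, 1, 0, 0, 0, 0], [0, 0, 2, 0, 0, 0, 0], [0, 0, 2.6, 0, 0, 0, 0], [0, 0, 3, 0, 0, 0, 0], [0, 0, 3, 0, 0, 0, 0], [0, 0, 3, 0, 0, 0, 0], [0, 0, 3, 0, 0, 0, 0]]

```text
t: 3.15
tcp_pos: [0.6694, 0.1321, 0.061]
tool_rot: [-0.118, 0.993, 0.0, -0.0]
force: [0.7, -0.1, -0.8]
finger_gap: 0.001
gripper_force: 0.0
```

```bash
python3 rel.py; python3 - <<'E'
from station import cams
import cv2
a=cams.snapshot("side")[:,:,::-1][190:340,170:370];cv2.imwrite("pics/s3.png",cv2.convertScaleAbs(cv2.resize(a,None,fx=4,fy=4,interpolation=cv2.INTER_CUBIC),alpha=1.8))
E
```

```text
t 3.15 tcp [0.6694 0.1321 0.061 ] strip frame mm [  -0.3 -119.4   61. ] gap 0.0005991006289199411 F [ 0.66 -0.1  -0.83]
tool-frame cm to targets
 [[ 1.400e-01  3.000e-02 -2.900e+00]
 [ 1.400e-01  3.000e-02 -6.000e-01]
 [ 2.344e+01  2.000e-02 -6.000e-01]]
turn deg [ 0.   -0.02 -0.01] q [ 0.03  0.83  1.4  -0.    0.91 -1.78]
```

View pics/s3.png

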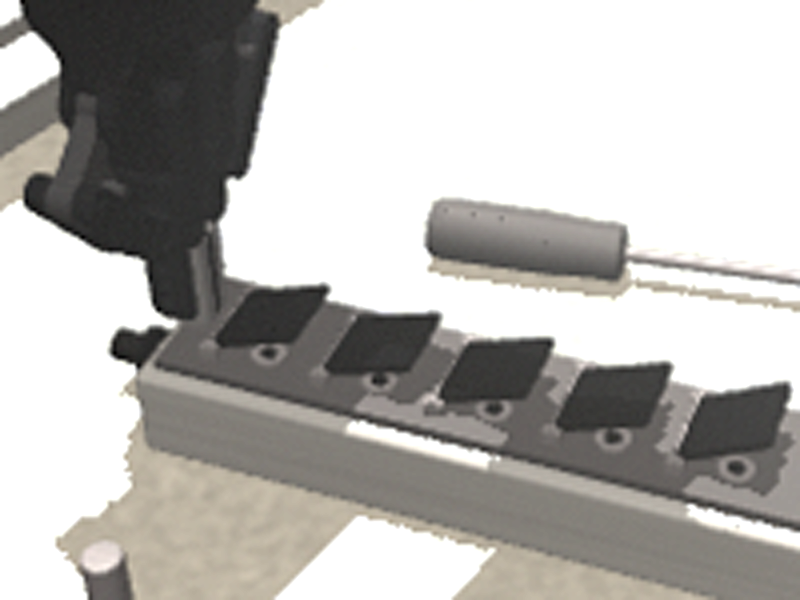

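The tip's bottom is at crop (190,320), just above the end plate and centred across the strip. Next I'll feel for the plate gently.

Call:
carry_out:
  targets:
    - [[0, 0, 0.1, 0, 0, 0, 0], [0, 0, 0.1, 0, 0, 0, 0], [0, 0, 0.2, 0, 0, 0, 0], [0, 0, 0.2, 0, 0, 0, 0], [0, 0, 0.2, 0, 0, 0, 0]]

```text
t: 3.62
tcp_pos: [0.6694, 0.1322, 0.0593]
tool_rot: [-0.118, 0.993, -0.0, -0.0]
force: [0.7, 0.0, 0.1]
finger_gap: 0.003
gripper_force: 0.0
```

```bash
python3 rel.py|head -1
```

```text
t 3.6167 tcp [0.6694 0.1322 0.0593] strip frame mm [  -0.2 -119.4   59.3] gap 0.0031403668970248684 F [0.7  0.05 0.08]
```

Call:
carry_out:
  targets:
    - [[0, 0, 0.05, 0, 0, 0, 0], [0, 0, 0.05, 0, 0, 0, 0], [0, 0, 0.1, 0, 0, 0, 0], [0, 0, 0.1, 0, 0, 0, 0]]

```text
t: 3.95
tcp_pos: [0.6695, 0.1322, 0.0591]
tool_rot: [-0.118, 0.993, -0.0, 0.0]
force: [-1.2, -0.1, 4.6]
finger_gap: -0.001
gripper_force: 2.4
```

Call:
carry_out:
  targets:
    - [[0, 0, -0.4, 0, 0, 0, 0], [0, 0, -0.8, 0, 0, 0, 0], [0, 0, -0.8, 0, 0, 0, 0], [0, 0, -0.8, 0, 0, 0, 0]]

```text
t: 4.28
tcp_pos: [0.6698, 0.1321, 0.0666]
tool_rot: [-0.118, 0.993, -0.0, 0.0]
force: [-0.6, -1.0, -0.5]
finger_gap: 0.001
gripper_force: 0.0
```

```bash
python3 rel.py
```

```text
t 4.2833 tcp [0.6698 0.1321 0.0666] strip frame mm [  -0.3 -119.8   66.6] gap 0.0012235515385633272 F [-0.58 -1.   -0.5 ]
tool-frame cm to targets
 [[ 0.17  0.03 -2.34]
 [ 0.18  0.03 -0.04]
 [23.48  0.03 -0.06]]
turn deg [-0.01  0.05 -0.01] q [ 0.03  0.82  1.4  -0.    0.92 -1.78]
```

Call:
carry_out:
  targets:
    - [[0.5, 0, 0, 0, 0, 0, 0], [1, 0, 0, 0, 0, 0, 0], [1.5, 0, 0, 0, 0, 0, 0], [2, 0, 0, 0, 0, 0, 0], [2.5, 0, 0, 0, 0, 0, 0], [3, 0, 0, 0, 0, 0, 0], [3.5, 0, 0, 0, 0, 0, 0], [4, 0, 0, 0, 0, 0, 0], [4.5, 0, 0, 0, 0, 0, 0], [5, 0, 0, 0, 0, 0, 0]]

```text
t: 5.12
tcp_pos: [0.6201, 0.1203, 0.0662]
tool_rot: [-0.118, 0.993, 0.0, -0.0]
force: [-0.4, -0.4, 0.3]
finger_gap: 0.0
gripper_force: 0.1
```

```bash
python3 rel.py; python3 - <<'E'
from station import cams
import cv2
a=cams.snapshot("side")[:,:,::-1][190:340,170:370];cv2.imwrite("pics/s4.png",cv2.convertScaleAbs(cv2.resize(a,None,fx=4,fy=4,interpolation=cv2.INTER_CUBIC),alpha=1.8))
E
```

```text
t 5.1167 tcp [0.6201 0.1203 0.0662] strip frame mm [ -0.2 -68.7  66.2] gap 0.0002049538054205007 F [-0.4  -0.44  0.25]
tool-frame cm to targets
 [[-4.93  0.02 -2.38]
 [-4.93  0.02 -0.08]
 [18.37  0.02 -0.07]]
turn deg [ 0.01 -0.03 -0.01] q [ 0.02  0.78  1.54 -0.    0.82 -1.79]
```

View pics/s4.png

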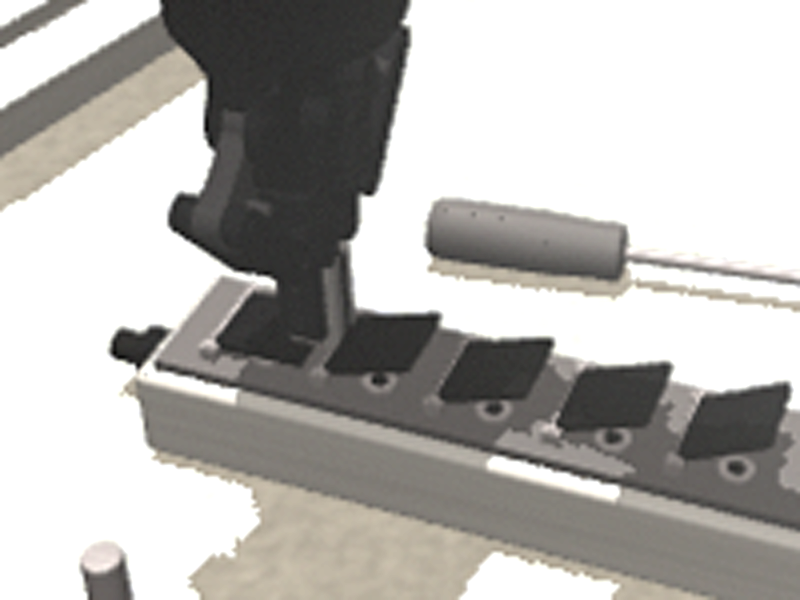

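Cover 0 lies flat behind the tips, at crop (265,330), and covers 1–4 are still ajar. I'll continue the sweep.

Call:
carry_out:
  targets:
    - [[0.5, 0, 0, 0, 0, 0, 0], [1, 0, 0, 0, 0, 0, 0], [1.5, 0, 0, 0, 0, 0, 0], [2, 0, 0, 0, 0, 0, 0], [2.5, 0, 0, 0, 0, 0, 0], [3, 0, 0, 0, 0, 0, 0], [3.5, 0, 0, 0, 0, 0, 0], [4, 0, 0, 0, 0, 0, 0], [4.5, 0, 0, 0, 0, 0, 0], [5, 0, 0, 0, 0, 0, 0], [5.5, 0, 0, 0, 0, 0, 0], [6, 0, 0, 0, 0, 0, 0]]

```text
t: 6.17
tcp_pos: [0.5621, 0.1063, 0.0664]
tool_rot: [-0.118, 0.993, -0.0, 0.0]
force: [0.6, 0.4, 1.0]
finger_gap: 0.0
gripper_force: 0.3
```

```bash
python3 rel.py
```

```text
t 6.1667 tcp [0.5621 0.1063 0.0664] strip frame mm [-0.3 -9.  66.4] gap 8.247344793028079e-05 F [0.65 0.45 0.99]
tool-frame cm to targets
 [[-10.9    0.03  -2.36]
 [-10.9    0.03  -0.06]
 [ 12.4    0.02  -0.06]]
turn deg [-0.01  0.01 -0.01] q [-0.01  0.72  1.7  -0.    0.72 -1.81]
```

Call:
carry_out:
  targets:
    - [[0.5, 0, 0, 0, 0, 0, 0], [1, 0, 0, 0, 0, 0, 0], [1.5, 0, 0, 0, 0, 0, 0], [2, 0, 0, 0, 0, 0, 0], [2.5, 0, 0, 0, 0, 0, 0], [3, 0, 0, 0, 0, 0, 0], [3.5, 0, 0, 0, 0, 0, 0], [4, 0, 0, 0, 0, 0, 0], [4.5, 0, 0, 0, 0, 0, 0], [5, 0, 0, 0, 0, 0, 0], [5.5, 0, 0, 0, 0, 0, 0], [6, 0, 0, 0, 0, 0, 0]]

```text
t: 7.17
tcp_pos: [0.5034, 0.0923, 0.0662]
tool_rot: [-0.118, 0.993, 0.0, -0.0]
force: [0.1, 0.7, 1.1]
finger_gap: -0.002
gripper_force: 0.1
```

```bash
python3 rel.py
```

```text
t 7.1667 tcp [0.5034 0.0923 0.0662] strip frame mm [-0.2 51.3 66.2] gap -0.002226208757232875 F [0.07 0.68 1.09]
tool-frame cm to targets
 [[-16.93   0.02  -2.39]
 [-16.93   0.02  -0.09]
 [  6.37   0.02  -0.07]]
turn deg [ 0.01 -0.03 -0.  ] q [-0.04  0.68  1.85 -0.    0.61 -1.84]
```

Call:
carry_out:
  targets:
    - [[0.5, 0, 0, 0, 0, 0, 0], [1, 0, 0, 0, 0, 0, 0], [1.5, 0, 0, 0, 0, 0, 0], [2, 0, 0, 0, 0, 0, 0], [2.5, 0, 0, 0, 0, 0, 0], [3, 0, 0, 0, 0, 0, 0], [3.5, 0, 0, 0, 0, 0, 0], [4, 0, 0, 0, 0, 0, 0], [4.5, 0, 0, 0, 0, 0, 0], [5, 0, 0, 0, 0, 0, 0], [5.5, 0, 0, 0, 0, 0, 0], [6, 0, 0, 0, 0, 0, 0]]

```text
t: 8.17
tcp_pos: [0.4452, 0.0783, 0.0663]
tool_rot: [-0.118, 0.993, 0.0, -0.0]
force: [-0.2, -0.3, 1.1]
finger_gap: -0.001
gripper_force: 0.0
```

Call:
carry_out:
  targets:
    - [[0.3, 0, -1, 0, 0, 0, 0], [0.3, 0, -3, 0, 0, 0, 0], [0.3, 0, -6, 0, 0, 0, 0], [0.3, 0, -9, 0, 0, 0, 0], [0.3, 0, -12, 0, 0, 0, 0], [0.3, 0, -12, 0, 0, 0, 0], [0.3, 0, -12, 0, 0, 0, 0], [0.3, 0, -12, 0, 0, 0, 0]]

```text
t: 8.83
tcp_pos: [0.4423, 0.0777, 0.1865]
tool_rot: [-0.118, 0.993, -0.0, 0.0]
force: [-0.9, 0.2, 0.6]
finger_gap: -0.0
gripper_force: 0.0
```

```bash
python3 rel.py|head -1; python3 - <<'E'
from station import cams
import cv2
a=cams.snapshot("side")[:,:,::-1][190:430,150:430];cv2.imwrite("pics/s5.png",cv2.convertScaleAbs(cv2.resize(a,None,fx=2.5,fy=2.5,interpolation=cv2.INTER_CUBIC),alpha=1.8))
E
```

```text
t 8.8333 tcp [0.4423 0.0777 0.1865] strip frame mm [-1.000e-01  1.141e+02  1.865e+02] gap -0.000494195612690177 F [-0.9   0.25  0.64]
```

View pics/s5.png

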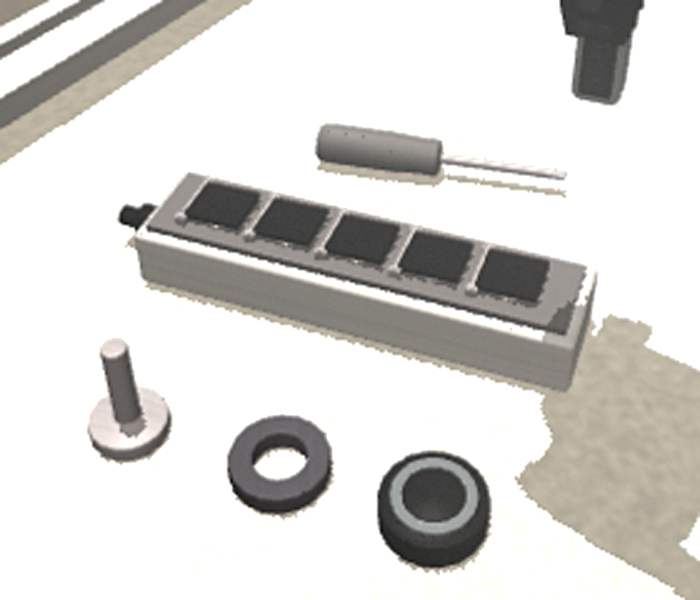

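All five covers lie flat in a row from crop (222,203) to (512,272). The bystanders are where they were, and the hand is clear at (600,70).

```bash
python3 -c "
from station import sign_off;print(sign_off())"
```

```text
the job is handed in; nothing more can be done
None
```

I swept the covers shut in order from the gland end, and the last picture shows all five flat, the bystanders in place and the hand clear; the job is handed in, but no verdict was returned.

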